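# Press the food box lid shut all round

## Task

The lid of the biscuit box is on, but its four blue rim sections are still sprung up. With the fingertips, press each section down until it clicks shut and stays flush, all the way round. Do not grip, lift or shove the box - it stays standing where it is - and leave the tin, the yoghurt pot and the fork alone.

Things in the scene. Friction and masses are not known exactly. Their poses are not given: they have to be found in the camera images.
- food_box: Clear plastic food box (130 x 180 mm over the lid, 66 mm high, 0.7 to 1.1 kg, standing loose on the worktop) with biscuits inside and a lid with a white middle panel, white corners and four blue rim sections. Origin: centre of the underside; z up, x towards the back (short direction, 130 mm), y towards the left (long direction, 180 mm). Panel and corners are fixed, their top 66 mm above the origin.
- rim_front (a joint): Blue rim section on the box's -x side, a strip 125 x 26 mm hinged along its inner edge. Rad: 0 = snapped shut, flush with the panel; about 0.30 = sprung up at its upper stop, outer edge 8 mm proud. Pressed on its outer half it resists with 3 to 5 N at the bead; below about 0.12 it snaps on to 0 and stays, released above 0.16 it springs up. Shut, it is a hard stop that bears 25 N.
- rim_front_press (a point): Point to press: top of the raised bead (6 mm round bar, standing 3 mm above the strip, along its whole length, 5 mm inside its outer edge) at the middle of the front section. Moves with the section: 69 mm above the box's underside when shut, about 6 mm higher when up. Its x axis points outward along the strip (tilting up with it), y along the bead, z out of its upper face.
- rim_back (a joint): Blue rim section on the box's +x side, a strip 125 x 26 mm hinged along its inner edge. Rad: 0 = snapped shut, flush with the panel; about 0.30 = sprung up at its upper stop, outer edge 8 mm proud. Pressed on its outer half it resists with 3 to 5 N at the bead; below about 0.12 it snaps on to 0 and stays, released above 0.16 it springs up. Shut, it is a hard stop that bears 25 N.
- rim_back_press (a point): Point to press: top of the raised bead (6 mm round bar, standing 3 mm above the strip, along its whole length, 5 mm inside its outer edge) at the middle of the back section. Moves with the section: 69 mm above the box's underside when shut, about 6 mm higher when up. Its x axis points outward along the strip (tilting up with it), y along the bead, z out of its upper face.
- rim_left (a joint): Blue rim section on the box's +y side, a strip 75 x 26 mm hinged along its inner edge. Rad: 0 = snapped shut, flush with the panel; about 0.30 = sprung up at its upper stop, outer edge 8 mm proud. Pressed on its outer half it resists with 3 to 5 N at the bead; below about 0.12 it snaps on to 0 and stays, released above 0.16 it springs up. Shut, it is a hard stop that bears 25 N.
- rim_left_press (a point): Point to press: top of the raised bead (6 mm round bar, standing 3 mm above the strip, along its whole length, 5 mm inside its outer edge) at the middle of the left section. Moves with the section: 69 mm above the box's underside when shut, about 6 mm higher when up. Its x axis points outward along the strip (tilting up with it), y along the bead, z out of its upper face.
- rim_right (a joint): Blue rim section on the box's -y side, a strip 75 x 26 mm hinged along its inner edge. Rad: 0 = snapped shut, flush with the panel; about 0.30 = sprung up at its upper stop, outer edge 8 mm proud. Pressed on its outer half it resists with 3 to 5 N at the bead; below about 0.12 it snaps on to 0 and stays, released above 0.16 it springs up. Shut, it is a hard stop that bears 25 N.
- rim_right_press (a point): Point to press: top of the raised bead (6 mm round bar, standing 3 mm above the strip, along its whole length, 5 mm inside its outer edge) at the middle of the right section. Moves with the section: 69 mm above the box's underside when shut, about 6 mm higher when up. Its x axis points outward along the strip (tilting up with it), y along the bead, z out of its upper face.
- tomato_tin: Closed tin with a tomato label, 75 mm across, 58 mm high, standing loose beside the box. Origin: centre of the underside. Bystander.
- yoghurt_pot: White yoghurt pot with foil lid, 72 mm across, 71 mm high, standing loose beside the box. Origin: centre of the underside. Bystander.
- fork: Steel fork, 193 x 26 x 15 mm, lying loose in front of the box. Origin: centre of the underside, x along its length. Bystander.

How it is judged (in metres and radians):
At the end, for the whole second after the job is handed in: All four rim sections are shut (each within 0.03 rad of flush); the box stands upright and still on the worktop within 40 mm of where it was; tin, pot and fork are within 25 mm of where they were (value of joint each of rim_front, rim_back, rim_left, rim_right below 0.03 rad and height (world z) of food_box below 0.015 m and angle between food_box's own z axis and vertical below 0.12 rad and distance of food_box from where it was at the start of the episode below 0.04 m and distance of each of tomato_tin, yoghurt_pot, fork from where it was at the start of the episode below 0.025 m and linear speed of food_box below 0.01 m/s); the robot touches nothing.
It fails at once if the box is lifted, tipped (over 0.12 rad) or shoved more than 40 mm (not (height (world z) of food_box below 0.015 m and angle between food_box's own z axis and vertical below 0.12 rad and distance of food_box from where it was at the start of the episode below 0.04 m)).
It fails at once if the tin, the yoghurt pot or the fork is moved more than 25 mm (or lifted) (not (distance of each of tomato_tin, yoghurt_pot, fork from where it was at the start of the episode below 0.025 m)).
It also fails if it takes over 45 s, if anything falls off the work surface, if the arm or the gripper's body presses on something with over 40 N, if the wrist force passes 120 N, or if a joint passes its speed limit or range.

## Robot

A 6-joint arm with a two-finger parallel gripper is mounted at the origin on a cart in front of the work surface, level with it; the furniture and walls round the work are solid. World frame = base frame: x ahead of the robot, y to its left, z up, the work surface at z = 0. Lengths are in m, angles in degrees, forces in N, time in s.
With the tool pointing down it reaches from about 0.275 to 0.85 m from the base axis. Payload 5.2 kg.
Tool frame: the origin (TCP) lies midway between the tips of the shut fingers; the grasp point (between the pads) lies 19 mm behind it (bot.hold_point_z is the distance from the TCP to the grasp point, in m); z points along the fingers, y is the line along which they close (so a half turn about z gives the same grasp; the last joint's range is limited). The gripper opens to 85 mm and grips with 20 to 120 N. Pads are 22 mm wide; open, the fingers measure 114 mm over their backs; the gripper's body (76 mm by 85 mm) begins 54 mm behind the grasp point. The pads swing forward as they close: fully open they stand 13 mm farther back than shut.
Start: joints at [54.614, 14.817, 87.949, -0, 77.235, -11.62], TCP at [0.222, 0.503, 0.192] pointing down, gripper open.
Joint ranges: [-179.93, 179.93], [-52.35, 119.4], [10.71, 147.94], [-69.91, 249.91], [12.55, 155.21], [-178.61, 178.61]. Speed limits (degrees/s): [147.25, 147.25, 180, 180, 180, 180].

## Interface

Orientations are given as [roll, pitch, yaw] about the fixed x, y, z axes, in that order (R = Rz(yaw) Ry(pitch) Rx(roll)).
In Python, from bench import monitor, snapshot, ticket, bot gives the robot as it stands.
- The arm moves only by the tool move_arm, never from a script. Its argument "increments" is a list of rows, each a list of 3 entries, a list of its own where there are three numbers: the shift along the tool's x, y, z scaled (see below), then the turn, a rotation vector about the tool's x, y, z scaled (see below), then the gripper command: -1 is fully open, 1 is shut, values between are in proportion. In form: [[[x, y, z], [wx, wy, wz], claw], ...]. A call has 1 to 10 rows; each row shifts and turns the commanded pose from where the row before left it, along the tool's axes as they then stand; what a row does not reach is not made up. The controller multiplies each number of a shift by 2 cm and each number of a turn by 8 degrees. A row lasts 1/8 s, in which the tool goes at most 62.5 mm and 10.7 degrees, less where a joint would pass 70% of its speed; a pose out of reach is approached as far as the arm can. A call with a number of a shift or a turn outside -1 to 1 is refused whole. A call with a gripper value outside its range is refused whole. The fingers move at their own pace and stop on an object; the grip force is fixed at half the most. Time passes only in rows, so rows that do not move let the fingers close. It gives the time, the measured TCP pose, the force, the opening and the grip force at its end, in the units of the state.
- monitor.get_state(): the state, without advancing time (a new reading comes with each control period).
- snapshot(name): name is "scene" or "top"; returns a dict with "pixels" (480x640x3 uint8, red, green, blue), "mtx" (3x3 intrinsics, pixels), "k1" (the pictures are not rectified: a ray, as slopes to the right and down, at radius r is drawn at 1 + k1 r^2 times it, then the intrinsics apply), "camera_from_world" (4x4, takes a point from world to camera coordinates). Camera axes: x right, y down, z forward; pixel columns grow to the right and rows downward; lengths in m; the calibration is good to about 2 mm. A picture is of the moment at which its call begins. There is no depth.
- ticket.sign_off(): hands the job in; it is judged then, once.
The state is a dict: "time_s": time; "joints": joint angles; "qd": joint speeds; "joint_efforts": joint torques, N m; "tcp_pos": TCP position; "tcp_rot": TCP orientation; "wrist_force": force on the tool from outside, world axes, zero at the start; "moment": the same for the moment, N m; "width": finger opening in m; "grip_force": force on a finger pad.
Only numpy, scipy, OpenCV 4.12 (cv2) and the standard library are available. Lean on these libraries where they do the work, as an engineer would, in place of code of your own. Each camera call takes 0.05 s, during which the arm holds its last target. There are 200 camera calls.

## Working session

There is one attempt and no reset: what is moved stays moved. The work goes in short steps, Python scripts to look and compute and a tool call to move; the robot and the scene stay as the last step left them, time stands still between calls to the robot, and variables do not carry over. Pictures are saved under pics/ and viewed, at most 10 in all, crops included, and the job is handed in when it is done.

Besides the shell and the picture viewer there is one more tool, called after ">>>" as a command line: name --argument value ..., lists and objects as JSON in quotes. move_arm: Moves the arm, as the interface text tells. Its arguments: {"type":"object","properties":{"increments":{"type":"array","items":{"type":"array"}}},"required":["increments"]}

```bash
mkdir -p pics; cat > h.py <<'E'
import numpy as np, cv2
from bench import monitor, snapshot, ticket, bot
def snap(n,f):
    s=snapshot(n); cv2.imwrite(f'pics/{f}.png',s['pixels'][:,:,::-1]); np.savez(f'{f}.npz',**s); return s
def ray(s,uv):
    K=s['mtx']; d=(np.asarray(uv,float)-[K[0,2],K[1,2]])/[K[0,0],K[1,1]]
    x=d.copy()
    for _ in range(20): x=d/(1+float(s['k1'])*(x**2).sum(-1,keepdims=True))
    T=s['camera_from_world']; R=T[:3,:3]; c=-R.T@T[:3,3]
    v=np.r_[x,1.]@R
    return c,v/np.linalg.norm(v)
def onz(s,uv,z):
    c,v=ray(s,uv); return c+v*(z-c[2])/v[2]
def tri(s1,u1,s2,u2):
    a,v=ray(s1,u1); b,w=ray(s2,u2)
    t=np.linalg.lstsq(np.c_[v,-w],b-a,rcond=None)[0]
    p,q=a+t[0]*v,b+t[1]*w
    return (p+q)/2,np.linalg.norm(p-q)
E
python3 - <<'E'
from h import *
for n in ("scene","top"):
    s=snap(n,n+'0'); c,_=ray(s,(320,240)); print(n,c,s['k1'],s['mtx'][0,0])
print(monitor.get_state())
E
```

```text
scene [-0.08101633 -0.68491817  0.57709274] -0.11898418317471358 540.8196076481239
top [0.37598978 0.03061712 1.03792592] -0.13578641313651138 511.38944970770626
{'time_s': 0.1, 'joints': array([ 5.46134170e+01,  1.48546074e+01,  8.80046051e+01, -1.45029030e-04,
        7.72335283e+01, -1.16187461e+01]), 'qd': array([-0.07489183, -0.11260644, -0.06055006,  0.03651134,  0.04596246,
        0.04179422]), 'joint_efforts': array([ 3.75744828e-03, -4.46965063e+01, -2.91247898e+01, -4.14780770e-04,
        6.34749871e-03, -2.65596577e-05]), 'tcp_pos': array([0.22132806, 0.50292625, 0.19136375]), 'tcp_rot': array([-1.79909131e+02, -1.85393662e-02,  1.56232181e+02]), 'wrist_force': array([-0.88641415, -0.82317016, -0.28328882]), 'moment': array([ 0.07638122,  0.02690951, -0.01625035]), 'grip_force': 0.0, 'width': 0.08532673946633061}
```

View pics/scene0.png

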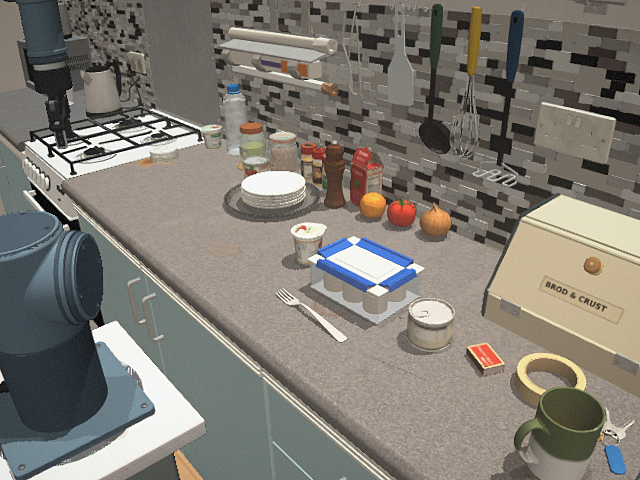

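View pics/top0.png

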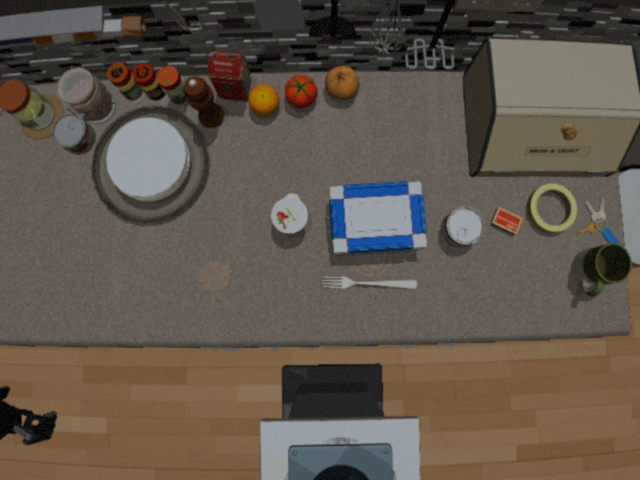

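The scene view shows the box at about (367,270), with the pot (308,243) on its left, the tin (430,323) on its right and the fork (310,315) in front. The top view shows the box at (378,217), four blue strips, pot (290,216), tin (464,227) and fork (370,284).

```bash
cat > m.py <<'E'
from h import *
def comps(s,box,amin=60):
    hsv=cv2.cvtColor(s['pixels'],cv2.COLOR_RGB2HSV)
    m=cv2.inRange(hsv,(105,140,60),(128,255,255)); k=np.zeros_like(m); x0,y0,x1,y1=box; k[y0:y1,x0:x1]=m[y0:y1,x0:x1]
    n,l,st,ce=cv2.connectedComponentsWithStats(k)
    out=[]
    for i in range(1,n):
        if st[i,4]>amin:
            c=np.argwhere(l==i)[:,::-1].astype(np.float32)
            out.append((ce[i],st[i,4],cv2.boxPoints(cv2.minAreaRect(c))))
    return k,out
E
python3 - <<'E'
from m import *
for n,b in (("scene",(290,220,440,330)),("top",(315,165,440,265))):
    s=dict(np.load(n+'0.npz')); k,o=comps(s,b)
    for c,a,p in o: print(n,c.round(1),a,p.round(1).tolist(),onz(s,c,.07).round(4))
    x0,y0,x1,y1=b
    im=np.vstack([cv2.resize(s['pixels'][y0:y1,x0:x1,::-1],None,fx=4,fy=4,interpolation=2)]); mm=cv2.resize(cv2.cvtColor(k[y0:y1,x0:x1],8),None,fx=2,fy=2)
    if n=="scene": A=im
    else: cv2.imwrite('pics/c0.png',np.vstack([cv2.resize(A,(400,293)),cv2.resize(im,(400,300))]))
E
```

```text
scene [334.5 247.5] 303 [[317.3999938964844, 249.6999969482422], [347.8999938964844, 235.3000030517578], [352.29998779296875, 244.60000610351562], [321.79998779296875, 259.0]] [ 0.5417 -0.0055  0.07  ]
scene [384.1 252.2] 528 [[355.70001220703125, 244.6999969482422], [360.0, 235.1999969482422], [413.20001220703125, 259.3999938964844], [408.8999938964844, 268.8999938964844]] [ 0.5987 -0.0835  0.07  ]
scene [345.4 272.2] 347 [[315.0, 265.5], [319.20001220703125, 256.1000061035156], [375.29998779296875, 281.20001220703125], [371.0, 290.70001220703125]] [ 0.4939 -0.0864  0.07  ]
scene [398.8 278.8] 390 [[378.70001220703125, 283.6000061035156], [410.6000061035156, 264.3999938964844], [417.29998779296875, 275.3999938964844], [385.3999938964844, 294.6000061035156]] [ 0.5474 -0.1662  0.07  ]
top [375.3 189.4] 800 [[343.5, 184.8000030517578], [406.70001220703125, 181.10000610351562], [407.5, 193.89999389648438], [344.20001220703125, 197.60000610351562]] [ 0.6019 -0.0761  0.07  ]
top [417.3 213.6] 464 [[409.3999938964844, 195.39999389648438], [422.3999938964844, 194.1999969482422], [425.79998779296875, 231.60000610351562], [412.79998779296875, 232.6999969482422]] [ 0.5529 -0.156   0.07  ]
top [337.4 218.6] 494 [[329.0, 200.1999969482422], [342.70001220703125, 199.3000030517578], [345.29998779296875, 236.6999969482422], [331.6000061035156, 237.60000610351562]] [ 0.5455 -0.0012  0.07  ]
top [379.4 242.9] 794 [[347.5, 238.60000610351562], [411.6000061035156, 234.6999969482422], [412.3999938964844, 248.60000610351562], [348.3999938964844, 252.5]] [ 0.497  -0.0807  0.07  ]
```

View pics/c0.png

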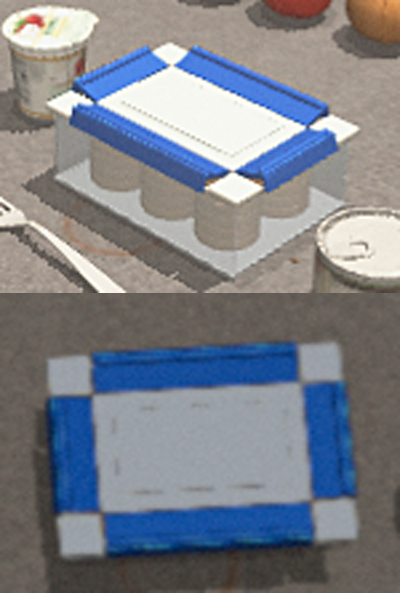

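The crop shows the lid's white corners clearly: front-left (308,259) and front-right (378,296) in the scene view; four corners around (330,185) to (427,242) in the top view, all strips raised.

```bash
python3 - <<'E'
from m import *
S=dict(np.load('scene0.npz'));T=dict(np.load('top0.npz'))
sc=dict(FL=(307.6,258.6),BL=(354.5,236.1),BR=(424.2,267.6),FR=(378.1,295.7))
tp=dict(FL=(334.4,248.4),BL=(330,185.3),BR=(421.3,180.6),FR=(426.6,242.2))
P={}
for k in sc:
    p,e=tri(S,sc[k],T,tp[k]); P[k]=onz(T,tp[k],.066); print(k,p.round(4),round(e,4),P[k].round(4))
c=sum(P.values())/4
yv=(P['FL']+P['BL']-P['FR']-P['BR'])/2; xv=(P['BL']+P['BR']-P['FL']-P['FR'])/2
print(c.round(4),np.linalg.norm(xv),np.linalg.norm(yv),np.degrees(np.arctan2(-yv[0],yv[1])),np.degrees(np.arctan2(xv[1],xv[0])))
# pot and tin, fork
print('pot',onz(T,(290,216),.071),'tin',onz(T,(464,227),.058),'fork',onz(T,(322,283),.01),onz(T,(417,286),.01))
a=np.radians(0)
# strip centroid triangulation
_,a=comps(S,(290,220,440,330));_,b=comps(T,(315,165,440,265))
for n,i,j in (('L',0,2),('B',1,0),('F',2,3),('R',3,1)):
    p,e=tri(S,a[i][0],T,b[j][0]); print(n,p.round(4),round(e,4))
E
```

```text
FL [0.4867 0.0068 0.0618] 0.0051 [0.4884 0.0054 0.066 ]
BL [0.6129 0.0115 0.0631] 0.0001 [0.6122 0.0116 0.066 ]
BR [ 0.6188 -0.1671  0.0647] 0.0024 [ 0.6194 -0.1677  0.066 ]
FR [ 0.4952 -0.1711  0.0616] 0.0073 [ 0.4975 -0.1726  0.066 ]
[ 0.5544 -0.0808  0.066 ] 0.1229874222743371 0.17884528132916372 2.617523210159918 2.5809110573627962
pot [0.55173752 0.08964287 0.071     ] tin [ 0.52731455 -0.24987863  0.058     ] fork [0.425322   0.03014659 0.01      ] [ 0.41587538 -0.16112977  0.01      ]
L [ 0.5459 -0.0012  0.0668] 0.0004
B [ 0.6039 -0.0774  0.0652] 0.0023
F [ 0.4979 -0.0815  0.066 ] 0.001
R [ 0.5552 -0.1583  0.0627] 0.0025
```

>>> move_arm --increments '[[[0,0,0],[0,0,-0.825],1],[[0,0,0],[0,0,-0.825],1],[[0,0,0],[0,0,-0.825],1],[[0,0,0],[0,0,-0.825],1],[[-0.58,-0.98,0],[0,0,0],1],[[-0.58,-0.98,0],[0,0,0],1],[[-0.58,-0.98,0],[0,0,0],1],[[-0.58,-0.98,0],[0,0,0],1],[[-0.58,-0.98,0],[0,0,0],1],[[-0.58,-0.98,0],[0,0,0],1]]'

```text
time_s: 1.35
tcp_pos: [0.2966, 0.3882, 0.1917]
tcp_rot: [-180.0, -0.0, -177.4]
wrist_force: [0.7, -0.6, 1.0]
width: -0.0
grip_force: 0.0
```

```bash
cat >> h.py <<'E'
from scipy.spatial.transform import Rotation as Ro
def delta(p):
    s=monitor.get_state(); R=Ro.from_euler('xyz',s['tcp_rot'],degrees=True)
    print('t',s['time_s'],'tcp',s['tcp_pos'].round(4),'rot',s['tcp_rot'].round(2),'F',s['wrist_force'].round(2),'w',round(s['width'],4))
    print('units',(R.inv().apply(np.array(p)-s['tcp_pos'])/.02).round(3))
E
python3 - <<'E'
from m import *
T=dict(np.load('top0.npz'));S=dict(np.load('scene0.npz'))
sc=dict(FL=(307.6,258.6),BL=(354.5,236.1),BR=(424.2,267.6),FR=(378.1,295.7))
tp=dict(FL=(334.4,254),BL=(330,186.7),BR=(421.3,181.7),FR=(426.6,247.3))
P={}
for k in tp:
    p,e=tri(S,sc[k],T,tp[k]); P[k]=onz(T,tp[k],.066); print(k,p.round(4),round(e,4),P[k].round(4))
c=sum(P.values())/4; yv=(P['FL']+P['BL']-P['FR']-P['BR'])/2; xv=(P['BL']+P['BR']-P['FL']-P['FR'])/2
print(c,np.linalg.norm(xv),np.linalg.norm(yv),np.degrees(np.arctan2(-yv[0],yv[1])),np.degrees(np.arctan2(xv[1],xv[0])))
delta([.5449,.0055,.115])
E
```

```text
FL [0.4792 0.0045 0.065 ] 0.0037 [0.4776 0.0056 0.066 ]
BL [0.6108 0.0109 0.0639] 0.0022 [0.6094 0.0117 0.066 ]
BR [ 0.617  -0.1675  0.0653] 0.0008 [ 0.6172 -0.1676  0.066 ]
FR [ 0.4879 -0.1726  0.0647] 0.0004 [ 0.4876 -0.1722  0.066 ]
[ 0.54793505 -0.08061093  0.066     ] 0.13079069294062348 0.1787425935184016 2.8533535303915047 2.3247607195977507
t 1.35 tcp [0.2966 0.3882 0.1917] rot [-1.7997e+02 -4.0000e-02 -1.7736e+02] F [ 0.68 -0.56  0.96] w -0.0
units [-11.523 -19.685   3.838]
```

Two views put the lid at 131 x 179 mm and 65 mm high, which matches the given sizes. Centre is (0.548,-0.080), yaw 2.6°.

>>> move_arm --increments '[[[-0.575,-0.985,0],[0,0,0],1],[[-0.575,-0.985,0],[0,0,0],1],[[-0.575,-0.985,0],[0,0,0],1],[[-0.575,-0.985,0],[0,0,0],1],[[-0.575,-0.985,0],[0,0,0],1],[[-0.575,-0.985,0],[0,0,0],1],[[-0.575,-0.985,0],[0,0,0],1],[[-0.575,-0.985,0],[0,0,0],1],[[-0.575,-0.985,0],[0,0,0],1],[[-0.575,-0.985,0],[0,0,0],1]]'

```text
time_s: 2.6
tcp_pos: [0.4205, 0.1969, 0.1918]
tcp_rot: [-180.0, -0.0, -177.4]
wrist_force: [0.8, -0.6, 0.1]
width: -0.0002
grip_force: 0.0
```

>>> move_arm --increments '[[[-0.575,-0.98,0],[0,0,0],1],[[-0.575,-0.98,0],[0,0,0],1],[[-0.575,-0.98,0],[0,0,0],1],[[-0.575,-0.98,0],[0,0,0],1],[[-0.575,-0.98,0.6],[0,0,0],1],[[-0.575,-0.98,0.6],[0,0,0],1],[[-0.575,-0.98,0.6],[0,0,0],1],[[-0.575,-0.98,0.6],[0,0,0],1],[[-0.575,-0.98,0.6],[0,0,0],1],[[-0.575,-0.98,0.8],[0,0,0],1]]'

```text
time_s: 3.85
tcp_pos: [0.5455, 0.0058, 0.1154]
tcp_rot: [-180.0, 0.0, -177.4]
wrist_force: [-0.5, 0.2, 0.3]
width: -0.0002
grip_force: 0.0
```

```bash
python3 - <<'E'
from h import *
delta([.544,.005,.08])
a=snap('scene','scene1')['pixels'][100:360,220:520,::-1]
b=snap('top','top1')['pixels'][130:280,260:480,::-1]
cv2.imwrite('pics/c1.png',np.vstack([cv2.resize(a,(440,300)),cv2.resize(b,(440,300))]))
E
```

```text
t 3.85 tcp [0.5455 0.0058 0.1154] rot [-1.7999e+02  4.0000e-02 -1.7737e+02] F [-0.5   0.16  0.34] w -0.0002
units [ 0.076 -0.036  1.77 ]
```

View pics/c1.png

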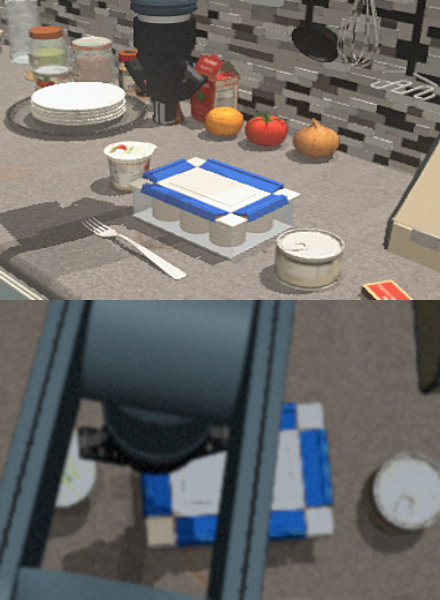

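The crop shows the shut fingers hovering over the left strip (around (165,120) in the upper crop), pot clear. Pressing down gently.

>>> move_arm --increments '[[[0.07,-0.03,0.8],[0,0,0],1],[[0,0,0.7],[0,0,0],1],[[0,0,0.2],[0,0,0],1],[[0,0,0.15],[0,0,0],1],[[0,0,0.1],[0,0,0],1],[[0,0,0],[0,0,0],1]]'

```text
time_s: 4.7
tcp_pos: [0.5432, 0.0065, 0.0774]
tcp_rot: [-180.0, 0.0, -177.4]
wrist_force: [-1.1, -0.1, -1.3]
width: 0.0
grip_force: 0.0
```

>>> move_arm --increments '[[[0,0,0.1],[0,0,0],1],[[0,0,0.1],[0,0,0],1],[[0,0,0],[0,0,0],1]]'

```text
time_s: 5.08
tcp_pos: [0.5429, 0.0064, 0.0729]
tcp_rot: [180.0, -0.0, -177.4]
wrist_force: [0.7, -0.2, -0.1]
width: -0.0002
grip_force: 0.0
```

>>> move_arm --increments '[[[0,0,0.1],[0,0,0],1],[[0,0,0.05],[0,0,0],1],[[0,0,0],[0,0,0],1]]'

```text
time_s: 5.45
tcp_pos: [0.5429, 0.0064, 0.07]
tcp_rot: [180.0, -0.0, -177.4]
wrist_force: [0.0, -0.6, 0.3]
width: -0.0002
grip_force: 0.0
```

```bash
python3 - <<'E'
from h import *
delta([.544,.005,.069])
s=snap('scene','scene2')
a=s['pixels'][170:320,290:490,::-1]
cv2.imwrite('pics/c2.png',cv2.resize(a,(800,600),interpolation=2))
E
```

```text
t 5.45 tcp [0.5429 0.0064 0.07  ] rot [ 1.8000e+02 -1.0000e-02 -1.7737e+02] F [ 0.02 -0.63  0.29] w -0.0002
units [-0.051 -0.073  0.049]
```

View pics/c2.png

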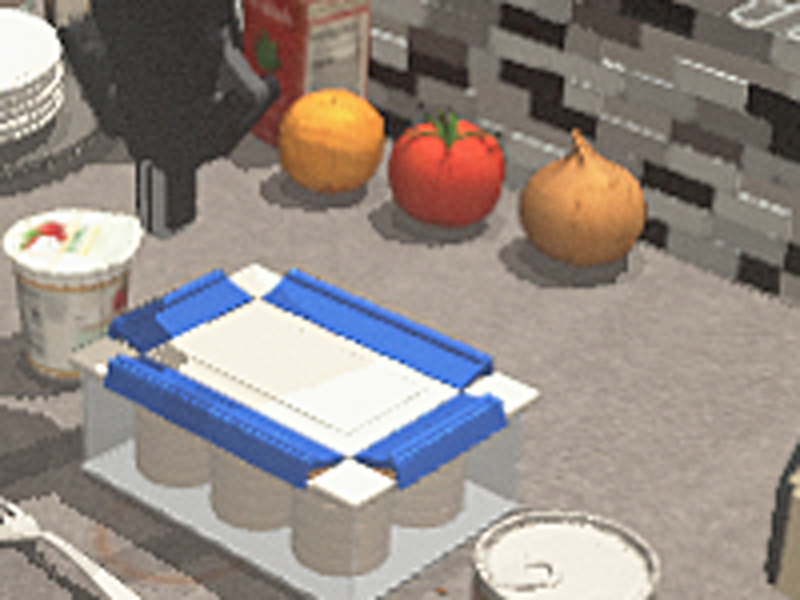

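The crop shows the fingertips at about (332,227) full-image pixels, clearly not on the left strip (334,247). So the tool seems to be off from where the TCP reading puts it; I'll check that with both cameras.

```bash
cat >> h.py <<'E'
def proj(s,p):
    T=s['camera_from_world']; q=T[:3,:3]@np.asarray(p,float)+T[:3,3]; x=q[:2]/q[2]; x=x*(1+float(s['k1'])*(x@x))
    return (s['mtx']@np.r_[x,1])[:2]
E
python3 - <<'E'
from h import *
S=dict(np.load('scene2.npz'));T1=dict(np.load('top1.npz'))
print('tcp in scene',proj(S,[.5429,.0064,.07]).round(1))
for z in (.05,.07,.09,.11,.13): print(z,onz(S,(332,228),z).round(4))
t=snap('top','top2')
st=monitor.get_state(); print(st['joints'].round(2),st['time_s'])
for z in (.07,.15,.25): print('top expects axis at',z,proj(t,[.5429,.0064,z]).round(1))
print(t['camera_from_world']-T1['camera_from_world'])
cv2.imwrite('pics/t2.png',cv2.resize(t['pixels'][130:280,260:460,::-1],(800,600),interpolation=2))
E
```

```text
tcp in scene [330.8 245.1]
0.05 [0.6215 0.0894 0.05  ]
0.07 [0.5949 0.06   0.07  ]
0.09 [0.5682 0.0306 0.09  ]
0.11 [0.5415 0.0013 0.11  ]
0.13 [ 0.5149 -0.0281  0.13  ]
[ -11.09   20.58   98.31   -0.     61.11 -103.73] 5.55
top expects axis at 0.07 [333.4 219.9]
top expects axis at 0.15 [334.4 212.2]
top expects axis at 0.25 [335.9 200.4]
[[0. 0. 0. 0.]
 [0. 0. 0. 0.]
 [0. 0. 0. 0.]
 [0. 0. 0. 0.]]
```

View pics/t2.png

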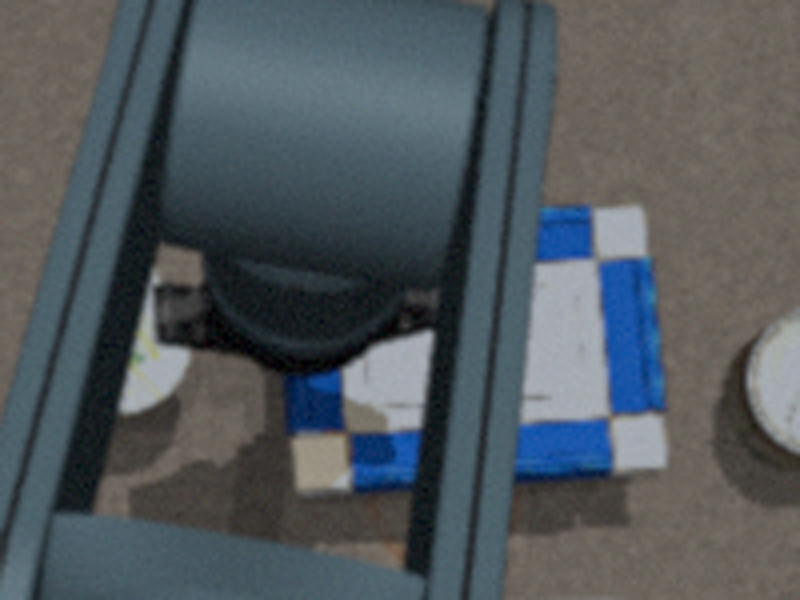

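The top view shows the gripper axis near (336,207), so x and y are right. The scene ray through the fingertips gives a real tip height of about 0.107 m, against 0.070 read, and there's no contact force. The TCP reading is therefore about 37 mm low in z. I'll go on down, guided by force and camera.

>>> move_arm --increments '[[[0,0,0.4],[0,0,0],1],[[0,0,0.4],[0,0,0],1],[[0,0,0.2],[0,0,0],1],[[0,0,0],[0,0,0],1]]'

```text
time_s: 6.05
tcp_pos: [0.5426, 0.0065, 0.0495]
tcp_rot: [180.0, -0.1, -177.4]
wrist_force: [0.1, 0.1, -0.9]
width: -0.0001
grip_force: 0.0
```

```bash
python3 - <<'E'
from h import *
delta([.544,.005,.04])
s=snap('scene','scene3'); S2=dict(np.load('scene2.npz'))
# fingertip: lowest dark-grey pixel column region
for q in (S2,s):
    d=q['pixels'].astype(int); roi=d[200:262,322:344]
    print([ (200+i, int(r.mean())) for i,r in enumerate(roi[:,6:15]) if i>15][::1])
E
```

```text
t 6.05 tcp [0.5426 0.0065 0.0495] rot [ 1.7998e+02 -7.0000e-02 -1.7737e+02] F [ 0.14  0.1  -0.93] w -0.0001
units [-0.068 -0.077  0.475]
[(216, 81), (217, 82), (218, 81), (219, 81), (220, 81), (221, 82), (222, 83), (223, 81), (224, 82), (225, 79), (226, 87), (227, 110), (228, 122), (229, 143), (230, 161), (231, 163), (232, 159), (233, 159), (234, 161), (235, 162), (236, 161), (237, 161), (238, 160), (239, 159), (240, 160), (241, 163), (242, 154), (243, 148), (244, 125), (245, 112), (246, 115), (247, 124), (248, 136), (249, 140), (250, 135), (251, 129), (252, 121), (253, 130), (254, 152), (255, 173), (256, 183), (257, 181), (258, 159), (259, 156), (260, 145), (261, 146)]
[(216, 58), (217, 59), (218, 58), (219, 59), (220, 58), (221, 59), (222, 73), (223, 81), (224, 83), (225, 81), (226, 81), (227, 81), (228, 81), (229, 82), (230, 82), (231, 81), (232, 83), (233, 83), (234, 81), (235, 81), (236, 97), (237, 122), (238, 133), (239, 154), (240, 161), (241, 164), (242, 157), (243, 133), (244, 106), (245, 104), (246, 108), (247, 110), (248, 115), (249, 123), (250, 116), (251, 111), (252, 107), (253, 115), (254, 125), (255, 132), (256, 148), (257, 161), (258, 157), (259, 155), (260, 146), (261, 129)]
```

>>> move_arm --increments '[[[-0.05,-0.07,0.3],[0,0,0],1],[[0,0,0.1],[0,0,0],1],[[0,0,0.1],[0,0,0],1],[[0,0,0],[0,0,0],1]]'

```text
time_s: 6.6
tcp_pos: [0.5439, 0.0051, 0.0399]
tcp_rot: [180.0, -0.0, -177.4]
wrist_force: [-1.0, -0.0, 0.5]
width: -0.0001
grip_force: 0.0
```

>>> move_arm --increments '[[[0,0,0.1],[0,0,0],1],[[0,0,0],[0,0,0],1]]'

```text
time_s: 6.85
tcp_pos: [0.544, 0.0051, 0.038]
tcp_rot: [180.0, -0.0, -177.4]
wrist_force: [0.4, 0.7, -0.7]
width: -0.0001
grip_force: 0.0
```

>>> move_arm --increments '[[[0,0,0.1],[0,0,0],1],[[0,0,0],[0,0,0],1]]'

```text
time_s: 7.1
tcp_pos: [0.5442, 0.0051, 0.0361]
tcp_rot: [-180.0, 0.0, -177.4]
wrist_force: [0.3, -0.4, -0.5]
width: -0.0001
grip_force: 0.1
```

>>> move_arm --increments '[[[0,0,0.1],[0,0,0],1],[[0,0,0],[0,0,0],1]]'

```text
time_s: 7.35
tcp_pos: [0.5442, 0.0054, 0.0343]
tcp_rot: [180.0, 0.0, -177.4]
wrist_force: [-0.1, 1.6, 3.0]
width: 0.0001
grip_force: 1.6
```

>>> move_arm --increments '[[[0,0,0.1],[0,0,0],1],[[0,0,0],[0,0,0],1]]'

```text
time_s: 7.6
tcp_pos: [0.5438, 0.0048, 0.0317]
tcp_rot: [-180.0, -0.0, -177.4]
wrist_force: [-0.3, 0.4, -0.7]
width: -0.0
grip_force: 0.0
```

```bash
python3 - <<'E'
from h import *
delta([.544,.005,.033])
s=snap('scene','scene4')
cv2.imwrite('pics/c4.png',cv2.resize(s['pixels'][210:300,305:425,::-1],(800,600),interpolation=2))
E
```

```text
t 7.6 tcp [0.5438 0.0048 0.0317] rot [-1.7997e+02 -4.0000e-02 -1.7735e+02] F [-0.33  0.36 -0.74] w -0.0
units [-0.01   0.01  -0.065]
```

View pics/c4.png

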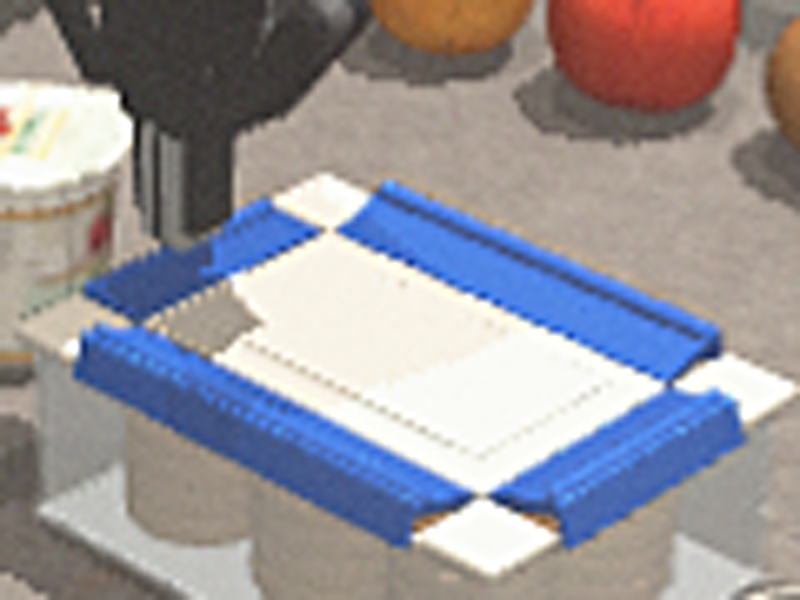

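The left strip (crop (180,270)) now looks flush while the others stand up. The force rose to 3 N and dropped back, so it probably snapped. I'll press a little further to confirm the hard stop.

>>> move_arm --increments '[[[0,0,0.1],[0,0,0],1],[[0,0,0.05],[0,0,0],1],[[0,0,0],[0,0,0],1]]'

```text
time_s: 8.02
tcp_pos: [0.5441, 0.0048, 0.0293]
tcp_rot: [-180.0, 0.0, -177.4]
wrist_force: [-1.8, 0.0, 3.8]
width: -0.0003
grip_force: 1.8
```

>>> move_arm --increments '[[[0,0,-0.7],[0,0,0],1],[[0,0,-0.8],[0,0,0],1],[[0.6,-0.85,0],[0,0,0],1],[[0.6,-0.85,0],[0,0,0],1],[[0.6,-0.85,0],[0,0,0],1],[[0.6,-0.85,0],[0,0,0],1],[[0.6,-0.85,0],[0,0,0],1],[[0,0,0.5],[0,0,0],1],[[0,0,0.4],[0,0,0],1],[[0,0,0],[0,0,0],1]]'

```text
time_s: 9.28
tcp_pos: [0.4873, -0.082, 0.0401]
tcp_rot: [179.9, -0.1, -177.3]
wrist_force: [0.2, -0.1, 0.4]
width: -0.0001
grip_force: 0.0
```

>>> move_arm --increments '[[[0,0,0.1],[0,0,0],1],[[0,0,0.1],[0,0,0],1],[[0,0,0.1],[0,0,0],1]]'

```text
time_s: 9.65
tcp_pos: [0.488, -0.0824, 0.0351]
tcp_rot: [-180.0, -0.0, -177.3]
wrist_force: [-2.4, 0.3, 5.3]
width: 0.0003
grip_force: 2.3
```

>>> move_arm --increments '[[[0,0,0.1],[0,0,0],1],[[0,0,0],[0,0,0],1]]'

```text
time_s: 9.9
tcp_pos: [0.488, -0.0825, 0.033]
tcp_rot: [180.0, -0.0, -177.4]
wrist_force: [-0.5, 0.8, -0.0]
width: -0.0003
grip_force: 0.2
```

>>> move_arm --increments '[[[0,0,0.1],[0,0,0],1],[[0,0,0.1],[0,0,0],1],[[0,0,0],[0,0,0],1]]'

```text
time_s: 10.28
tcp_pos: [0.4882, -0.0827, 0.0292]
tcp_rot: [-180.0, 0.0, -177.4]
wrist_force: [-1.5, 0.6, 3.9]
width: -0.0004
grip_force: 1.9
```

```bash
python3 - <<'E'
from h import *
delta([.552,-.165,.06])
s=snap('scene','scene5')
cv2.imwrite('pics/c5.png',cv2.resize(s['pixels'][210:300,305:425,::-1],(800,600),interpolation=2))
E
```

```text
t 10.275 tcp [ 0.4882 -0.0827  0.0292] rot [-1.7999e+02  1.0000e-02 -1.7737e+02] F [-1.54  0.61  3.9 ] w -0.0004
units [-2.999 -4.258 -1.537]
```

View pics/c5.png

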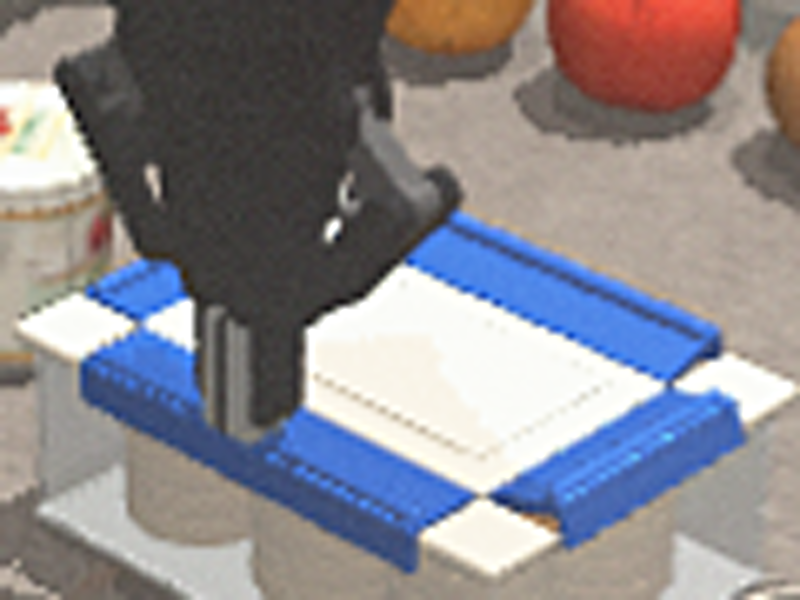

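The front strip (fingertip at crop (240,430)) and the left strip are flush and the box hasn't moved. Next is the right strip.

>>> move_arm --increments '[[[0,0,-0.7],[0,0,0],1],[[0,0,-0.8],[0,0,0],1],[[-0.6,-0.85,0],[0,0,0],1],[[-0.6,-0.85,0],[0,0,0],1],[[-0.6,-0.85,0],[0,0,0],1],[[-0.6,-0.85,0],[0,0,0],1],[[-0.6,-0.85,0],[0,0,0],1],[[0,0,0.5],[0,0,0],1],[[0,0,0.4],[0,0,0],1],[[0,0,0],[0,0,0],1]]'

```text
time_s: 11.58
tcp_pos: [0.5504, -0.1636, 0.0397]
tcp_rot: [179.9, -0.2, -177.3]
wrist_force: [-0.7, 0.5, 0.2]
width: -0.0002
grip_force: 0.0
```

>>> move_arm --increments '[[[0,0,0.1],[0,0,0],1],[[0,0,0.1],[0,0,0],1],[[0,0,0.1],[0,0,0],1]]'

```text
time_s: 11.95
tcp_pos: [0.5521, -0.1649, 0.0354]
tcp_rot: [-180.0, 0.0, -177.3]
wrist_force: [-1.4, -1.3, 4.4]
width: -0.0002
grip_force: 1.8
```

>>> move_arm --increments '[[[0,0,0.1],[0,0,0],1],[[0,0,0],[0,0,0],1]]'

```text
time_s: 12.2
tcp_pos: [0.5522, -0.1653, 0.0334]
tcp_rot: [-180.0, 0.0, -177.4]
wrist_force: [-0.1, -2.0, 2.6]
width: -0.0003
grip_force: 1.3
```

>>> move_arm --increments '[[[0,0,0.1],[0,0,0],1],[[0,0,0.1],[0,0,0],1],[[0,0,0],[0,0,0],1]]'

```text
time_s: 12.58
tcp_pos: [0.5521, -0.1647, 0.0292]
tcp_rot: [-180.0, 0.0, -177.4]
wrist_force: [0.1, -0.6, 4.0]
width: -0.0008
grip_force: 2.2
```

>>> move_arm --increments '[[[0,0,-0.7],[0,0,0],1],[[0,0,-0.8],[0,0,0],1],[[-0.6,0.85,0],[0,0,0],1],[[-0.6,0.85,0],[0,0,0],1],[[-0.6,0.85,0],[0,0,0],1],[[-0.6,0.85,0],[0,0,0],1],[[-0.6,0.85,0],[0,0,0],1],[[0,0,0.5],[0,0,0],1],[[0,0,0.4],[0,0,0],1],[[0,0,0],[0,0,0],1]]'

```text
time_s: 13.82
tcp_pos: [0.6066, -0.0774, 0.0397]
tcp_rot: [180.0, -0.2, -177.4]
wrist_force: [-1.1, 0.5, 0.8]
width: 0.0002
grip_force: 0.0
```

>>> move_arm --increments '[[[0,0,0.1],[0,0,0],1],[[0,0,0.1],[0,0,0],1],[[0,0,0.1],[0,0,0],1]]'

```text
time_s: 14.2
tcp_pos: [0.6083, -0.0774, 0.0354]
tcp_rot: [-180.0, 0.1, -177.4]
wrist_force: [0.4, -0.8, 3.2]
width: -0.0003
grip_force: 1.5
```

>>> move_arm --increments '[[[0,0,0.1],[0,0,0],1],[[0,0,0],[0,0,0],1]]'

```text
time_s: 14.45
tcp_pos: [0.6088, -0.0774, 0.0336]
tcp_rot: [-180.0, 0.1, -177.4]
wrist_force: [1.9, 1.0, 2.5]
width: 0.0004
grip_force: 1.3
```

>>> move_arm --increments '[[[0,0,0.1],[0,0,0],1],[[0,0,0.1],[0,0,0],1],[[0,0,0],[0,0,0],1]]'

```text
time_s: 14.82
tcp_pos: [0.6079, -0.077, 0.0292]
tcp_rot: [180.0, 0.0, -177.4]
wrist_force: [1.1, -0.1, 5.0]
width: -0.0
grip_force: 2.2
```

Lift straight up and check all four.

>>> move_arm --increments '[[[0,0,-0.5],[0,0,0],1],[[0,0,-0.8],[0,0,0],1],[[0,0,-1],[0,0,0],1],[[0,0,-1],[0,0,0],1],[[0,0,-1],[0,0,0],1],[[0,0,-1],[0,0,0],1],[[0,0,-1],[0,0,0],1],[[0,0,-1],[0,0,0],1],[[0,0,0],[0,0,0],1],[[0,0,0],[0,0,0],1]]'

```text
time_s: 16.08
tcp_pos: [0.6074, -0.0769, 0.1747]
tcp_rot: [180.0, -0.0, -177.4]
wrist_force: [-0.1, -0.5, 0.0]
width: 0.0002
grip_force: 0.0
```

```bash
python3 - <<'E'
from h import *
s=snap('scene','scene6')
cv2.imwrite('pics/c6.png',cv2.resize(s['pixels'][210:330,295:455,::-1],(800,600),interpolation=2))
E
```

```text
(no output)
```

View pics/c6.png

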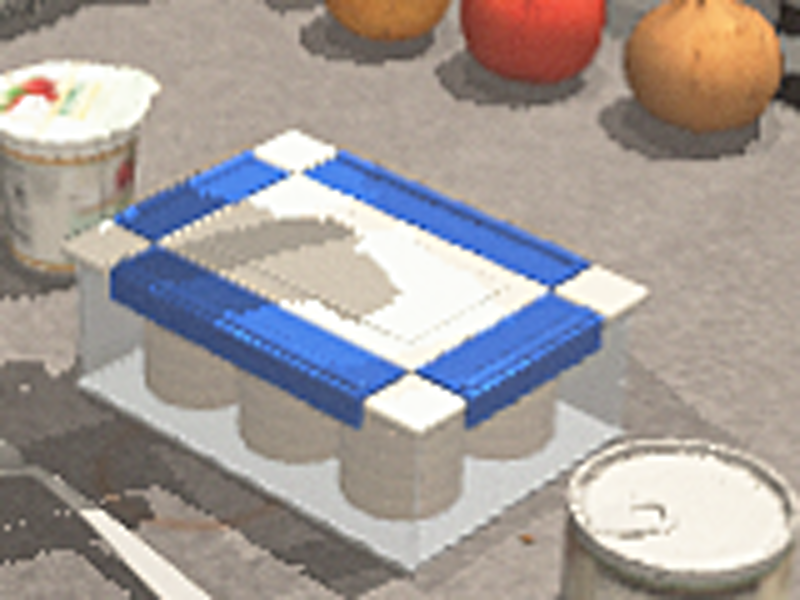

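All four blue strips are flush with the white corners: left (200,190), back (450,215), front (250,320), right (530,345). The box, pot, tin and fork are in place and the arm touches nothing.

```bash
python3 -c "
from bench import ticket
print(ticket.sign_off())"
```

```text
the job is handed in; nothing more can be done
None
```

All four rim sections were pressed shut and look flush in the last picture, with the box, tin, pot and fork in place; the job was handed in at about 16 s and gave no verdict, and the TCP height read about 4 cm low, so I set the pressing depth by camera and force.

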